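Tap a flanged bearing cup square into its housing

TASK

Take the brass drift out of its wooden stand and, with its nose, tap the started bearing cup down into the aluminium housing, going alternately around the flange so that it never cocks, until it sits square and fully home, and finish by pressing it with about 20 N against its stop. Push slowly and never with more than 30 N, touch the cup only with the drift, leave the other things on the bench alone, and stand the drift back upright in its stand.

Things in the scene. Friction and masses are not known exactly. Their poses are not given: they have to be found in the camera images.
- housing: Aluminium bearing housing bolted to the bench: block 90 x 90 mm, 60 mm high, with a 49 mm vertical through bore in the middle and a low foot (12 mm high; 18 mm with its bolt heads) on its +x and -x sides, 142 mm over both. Origin at the centre of its underside on the bench; z up. The flat top face, 60 mm above the origin, is the stop for the cup's flange.
- cup: Steel bearing cup started in the bore: flat flange ring 56 mm outside, 38 mm inside diameter, 6 mm thick, over a 46 mm skirt; open middle. Origin at the centre of the flange's underside, z its axis, up. At the start it stands 6 to 9 mm over the housing's top face, cocked up to 2 degrees about both level axes. Home: origin level with the top face, axis vertical. Cocked over 7 degrees it is spoilt.
- cup_rim (a point): Centre of the flange's flat upper face, 6 mm above the cup's origin. Push on the flange 24 mm out from here. The tight fit is viscous: it starts at 4 N, then yields there at 10 mm/s under about 13 N, at 20 mm/s under 23 N; over 25 mm/s it passes 30 N. Lowering the pushed point by 2 mm lowers the centre by 1 mm and the opposite edge hardly at all. No spring-back.
- stand: Wooden block 70 x 70 mm, 50 mm high, fixed to the bench, with one round vertical hole, 25 mm wide and 45 mm deep, in the middle of its top. Origin at the centre of its underside; z up. The drift stands in the hole on a floor 5 mm above the origin.
- drift_mid (a point): Middle of the brass drift, half-way along its axis. The drift is a round bar 130 mm long, standing upright with the nose down: nose 12 mm diameter with a flat end for the lowest 24 mm, then a 10 mm long taper, then a 20 mm diameter body up to the top; 0.28 kg. Site z points along the drift from nose to top. In the stand the top 85 mm stand clear of the block.
- drift_nose (a point): Centre of the flat end of the drift's nose, 65 mm below point drift_mid along the drift.
- drift: The drift itself; origin at the nose end, z along it towards the top.
- spare_ring: Bystander, leave alone: loose steel ring 32 mm across, 8 mm high, lying on the bench. Origin at the centre of its underside.
- screwdriver: Bystander, leave alone: screwdriver 170 mm long lying on the bench along its x axis.
- flux_jar: Bystander, leave alone: closed jar 56 mm across, 60 mm high. Origin at the centre of its underside.
- solder_spool: Bystander, leave alone: spool 54 mm across, 35 mm high, standing on its flange. Origin at the centre of its underside.
- spanner: Bystander, leave alone: spanner 150 mm long lying on the bench along its x axis.
- gamepad: Bystander, leave alone: black game controller about 140 mm wide, 36 mm high. Origin at the centre of its underside.

How it is judged:
By the outcome, as a careful person would: the job done as asked, in the order asked, and still so for the second after the job is handed in, with the robot touching nothing.
It also fails if it takes over 69 s, if anything falls off the work surface, if the arm or the gripper's body presses on something with over 40 N, if the wrist force passes 120 N, or if a joint passes its speed limit or range.

ROBOT

A 6-joint arm with a two-finger parallel gripper is mounted at the origin on the work surface. World frame = base frame: x ahead of the robot, y to its left, z up, the work surface at z = 0. Lengths are in m, angles in rad, forces in N, time in s.
With the tool pointing down it reaches from about 0.225 to 0.875 m from the base axis. Payload 3.4 kg.
Tool frame: the origin (TCP) lies between the finger pads; the fingertips stand 8 mm ahead of it and the grasp point (between the pads) lies 11 mm behind it; z points along the fingers, y is the line along which they close (so a half turn about z gives the same grasp; the last joint's range is limited). The gripper opens to 85 mm and grips with 20 to 120 N. Pads are 22 mm wide; open, the fingers measure 114 mm over their backs; the gripper's body (76 mm by 85 mm) begins 54 mm behind the grasp point. The pads swing forward as they close: fully open they stand 13 mm farther back than shut.
Start: joints at [0.979, 0.276, 1.505, -0, 1.361, -0.121], TCP at [0.261, 0.512, 0.239] pointing down, gripper open.
Joint ranges: [-2.89, 2.89], [-0.75, 2.08], [0.22, 2.7], [-1.18, 4.32], [0.11, 2.71], [-2.7, 2.7]. Speed limits (rad/s): [2.57, 2.57, 3.14, 3.14, 3.14, 3.14].

INTERFACE

Orientations are given as a unit quaternion [w, x, y, z].
In Python, from rig import manip gives the robot as it stands.
- The arm moves only by the tool move_arm, never from a script. Its argument "deltas" is a list that holds one entry, the list of rows, each a list of 5 numbers: the shift along the tool's x, y, z normalised to -1 to 1, where 1 is 80 cm, then the turn about the tool's z normalised to -1 to 1, where 1 is 120 degrees, then the closure, from -1 (fully open) to 1 (shut). In form: [[[tx, ty, tz, twist, grip], ...]]. A call has 1 to 12 rows; each row is the pose to reach, as a shift and turn from the pose commanded when the call began, along the tool's axes at that moment; what a row does not reach only later rows make up. A row lasts 1/10 s, in which the tool goes at most 50 mm and 8.59 degrees, less where a joint would pass 70% of its speed; a pose out of reach is approached as far as the arm can. A call with a number of a shift or a turn outside -1 to 1 is refused whole. A call with a gripper value outside its range is refused whole. The fingers move at their own pace and stop on an object; "squeeze" is the grip in N (left out, the last holds). Time passes only in rows, so rows that repeat a pose let the fingers close. It gives the time, the measured TCP pose, the force, the opening and the grip force at its end, in the units of the state.
- manip.get_state(): the state, without advancing time (a new reading comes with each control period).
- manip.get_image(name): name is "side" or "top"; returns the picture (400x640x3 uint8, red, green, blue); there is no depth.
- manip.camera_params(name): a dict with "fx", "fy", "cx", "cy" (pixels), "R" (3x3) and "t" (3): a world point X has camera coordinates R X + t. Camera axes: x right, y down, z forward; pixel columns grow to the right and rows downward; lengths in m; the calibration is good to about 2 mm. A picture is of the moment at which its call begins. camera_params takes no time and is no camera call.
- manip.sign_off(): hands the job in; it is judged then, once.
The state is a dict: "clock": time; "qpos": joint angles; "qd": joint speeds; "effort": joint torques, N m; "position": TCP position; "ee_rot": TCP orientation; "contact_force": force on the tool from outside, world axes, zero at the start; "moment": the same for the moment, N m; "width": finger opening in m; "gripper_force": force on a finger pad.
Only numpy, scipy, OpenCV 4.12 (cv2) and the standard library are available. Lean on these libraries where they do the work, as an engineer would, in place of code of your own. Each camera call takes 0.05 s, during which the arm holds its last target. There are 200 camera calls.

## Working session

There is one attempt and no reset: what is moved stays moved. The work goes in short steps, Python scripts to look and compute and a tool call to move; the robot and the scene stay as the last step left them, time stands still between calls to the robot, and variables do not carry over. Pictures are saved under pics/ and viewed, at most 10 in all, crops included, and the job is handed in when it is done.

Besides the shell and the picture viewer there is one more tool, called after "Call:" by a JSON object that holds its "name" and its "arguments", one argument or row to a line. move_arm: Moves the arm, as the interface text tells. Scaled input: -1 to 1 covers 80 cm each way for a shift and 120 degrees each way for a turn. Its arguments: {"type":"object","properties":{"deltas":{"type":"array","items":{"type":"array","items":{"type":"array","items":{"type":"number","minimum":-1,"maximum":1}}}},"squeeze":{"type":"number"}},"required":["deltas"]}

```bash
ls; mkdir -p pics; python3 - <<'E'
from rig import manip
import cv2, numpy as np
s=manip.get_state()
for k in s: print(k,np.round(s[k],4))
for n in("side","top"):
    cv2.imwrite(f"pics/{n}0.png",manip.get_image(n)[:,:,::-1]); p=manip.camera_params(n)
    print(n,p["fx"],p["cx"],p["cy"],np.round(p["R"],4).tolist(),np.round(p["t"],4), -np.array(p["R"]).T@np.array(p["t"]))
E
```

```text
pics
clock 0.0
qpos [ 0.979   0.2766  1.5061  0.      1.3607 -0.121 ]
qd [ 0.0018  0.     -0.0009  0.0005  0.0028  0.0001]
effort [-1.20000e-03 -4.16763e+01 -2.45798e+01 -5.00000e-04  1.13000e-02
  0.00000e+00]
position [0.2605 0.512  0.2384]
ee_rot [-3.000e-04  2.332e-01  9.724e-01 -9.000e-04]
contact_force [-0.6417 -0.2688 -0.7823]
moment [-0.0031  0.0073  0.0346]
gripper_force 0.0
width 0.0854
side 455.22849623686017 320.48376111437653 193.69466011522934 [[-0.9907, -0.1356, 0.0089], [-0.0972, 0.6618, -0.7434], [0.0949, -0.7374, -0.6688]] [0.5964 0.1177 1.1471] [0.49345327 0.84875862 0.84936017]
top 473.73209757351094 317.3192337764979 185.33213278714175 [[0.0185, -0.9998, 0.0007], [-0.9968, -0.0185, -0.0775], [0.0775, 0.0007, -0.997]] [-0.0337  0.604   1.2497] [ 0.50587955 -0.02336291  1.29274099]
```

View pics/side0.png

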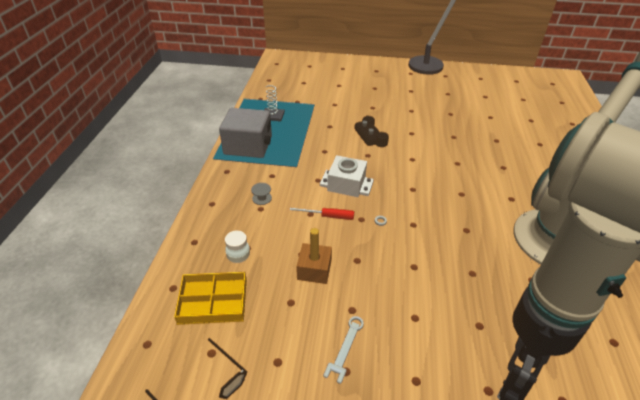

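View pics/top0.png

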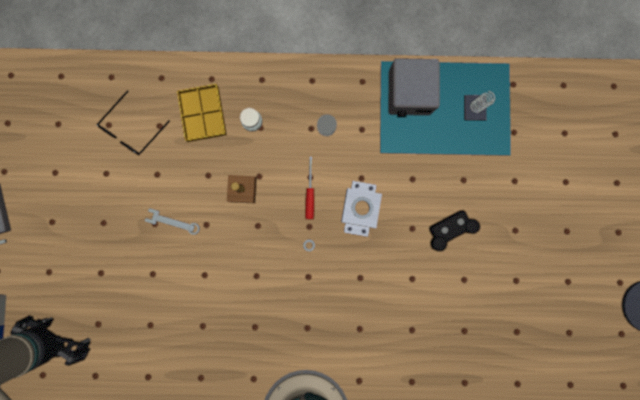

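The side view shows the drift's top at about (315,229), the stand around (314,262) and the housing at (348,172). The top view shows the drift at (237,187), the stand at (242,189) and the housing and cup at (361,208). Next I'll enlarge the two work areas.

```bash
python3 - <<'E'
import cv2, numpy as np
s=cv2.imread("pics/side0.png");t=cv2.imread("pics/top0.png")
def c(im,x,y,w=50,h=37): # 8x: 400x300 approx
    return cv2.resize(im[y:y+h,x:x+w],(400,296),interpolation=cv2.INTER_CUBIC)
a=np.hstack([c(s,290,222,66,49),c(t,217,170)]);b=np.hstack([c(s,316,150,66,49),c(t,335,178,80,59)])
cv2.imwrite("pics/crops.png",np.vstack([a,b]))
E
```

```text
(no output)
```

View pics/crops.png

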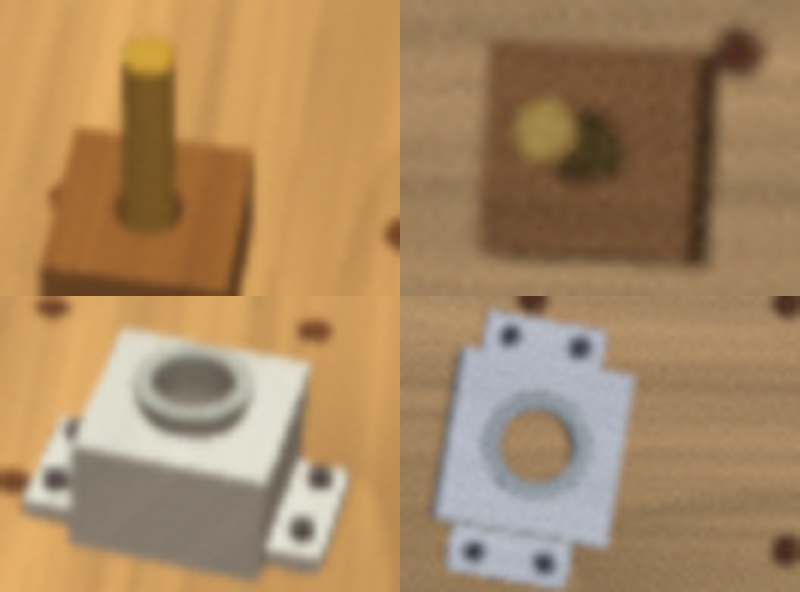

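The crops show the drift's top disc (side crop 149,57; top crop 547,131), the four corners of the stand's top face, the four corners of the housing's top face, and the ring centre (side 194,381; top 538,445). Now I'll triangulate these.

```bash
cat > h.py <<'E'
import numpy as np, cv2
from rig import manip
P={n:manip.camera_params(n) for n in("side","top")}
def K(p): return np.array([[p["fx"],0,p["cx"]],[0,p["fy"],p["cy"]],[0,0,1]])
M={n:K(p)@np.c_[p["R"],p["t"]] for n,p in P.items()}
def tri(s,t):
    X=cv2.triangulatePoints(M["side"],M["top"],np.array(s,float).reshape(2,1),np.array(t,float).reshape(2,1)).ravel();X=X[:3]/X[3]
    def pr(n):
        u=M[n]@np.r_[X,1];return u[:2]/u[2]
    return X, pr("side")-s, pr("top")-t
def onplane(n,px,z):
    p=P[n];R=np.array(p["R"]);c=-R.T@np.array(p["t"]);d=R.T@np.linalg.inv(K(p))@[px[0],px[1],1]
    return c+d*(z-c[2])/d[2]
def proj(n,X):
    u=M[n]@np.r_[X,1];return u[:2]/u[2]
E
python3 - <<'E'
from h import *
np.set_printoptions(precision=4,suppress=True)
sd=lambda x,y:np.array([290+x/6.06-.4,222+y/6.04-.4]);td=lambda x,y:np.array([217+(x-400)/8-.45,170+y/8-.45])
sh=lambda x,y:np.array([316+x/6.06-.4,150+(y-296)/6.04-.4]);th=lambda x,y:np.array([335+(x-400)/5-.4,178+(y-296)/5.017-.4])
print("drift top",*tri(sd(149,57),td(547,131)))
# stand corners: image pairs (side view is rotated 180ish from top)
S=[sd(*a) for a in((78,130),(253,152),(240,290),(43,268))];T=[td(*a) for a in((706,52),(692,262),(482,252),(490,43))]
def match(S,T):
    best=min(range(4),key=lambda k:sum(np.sum(np.r_[tri(S[i],T[(i+k)%4])[1:]]**2) for i in range(4)))
    X=np.array([tri(S[i],T[(i+best)%4])[0] for i in range(4)]);print(X,"mean",X.mean(0),"sides",np.linalg.norm(np.roll(X,-1,0)-X,axis=1));return X
match(S,T)
H=[sh(*a) for a in((125,330),(309,362),(268,485),(75,448))];T2=[th(*a) for a in((465,347),(635,373),(608,547),(435,517))]
X=match(H,T2)
for i in range(4):
  d=X[(i+1)%4]-X[i];print(np.degrees(np.arctan2(d[1],d[0])))
print("cup",*tri(sh(194,381),th(538,445)))
E
```

```text
drift top [0.5915 0.1798 0.1325] [0.354  0.0428] [-0.0115 -0.2891]
[[0.6248 0.143  0.0477]
 [0.5558 0.1455 0.0488]
 [0.5552 0.2141 0.0503]
 [0.6261 0.2139 0.0499]] mean [0.5905 0.1791 0.0492] sides [0.0691 0.0686 0.0709 0.071 ]
[[ 0.584  -0.1904  0.0606]
 [ 0.495  -0.1769  0.0618]
 [ 0.5082 -0.0872  0.0604]
 [ 0.5963 -0.1017  0.0592]] mean [ 0.5459 -0.139   0.0605] sides [0.09   0.0907 0.0893 0.0895]
171.41236837458555
81.63877009895552
-9.315648758978757
-97.9266469568905
cup [ 0.5462 -0.1389  0.0742] [0.0567 0.0057] [-0.0006 -0.0563]
```

Every height agrees with the text: stand 49 mm, drift top 133 mm, housing 60.5 mm, and cup rim 74 mm (8 mm proud). I'll hover over the drift next.

Call:
{"name": "move_arm", "arguments": {
  "deltas": [
    [[-0.5564,-0.1833,0.048,0,-1],[-0.5564,-0.1833,0.048,0,-1],[-0.5564,-0.1833,0.048,0,-1],[-0.5564,-0.1833,0.048,0,-1],[-0.5564,-0.1833,0.048,0,-1],[-0.5564,-0.1833,0.048,0,-1],[-0.5564,-0.1833,0.048,0,-1],[-0.5564,-0.1833,0.048,0,-1],[-0.5564,-0.1833,0.048,0,-1],[-0.5564,-0.1833,0.048,0,-1],[-0.5564,-0.1833,0.048,0,-1],[-0.5564,-0.1833,0.048,0,-1]]
  ],
  "squeeze": 100
}}

```text
clock: 1.3
position: [0.5903, 0.1801, 0.2003]
ee_rot: [-0.001, 0.234, 0.972, 0.0]
contact_force: [-0.9, 0.3, -0.2]
width: 0.0853
gripper_force: 0.0
```

Call:
{"name": "move_arm", "arguments": {
  "deltas": [
    [[0,0,0.05,0,-1],[0,0,0.1,0,-1],[0,0,0.143,0,-1],[0,0,0.143,0,-1],[0,0,0.143,0,0.5],[0,0,0.143,0,1],[0,0,0.143,0,1],[0,0,0.143,0,1],[0,0,0.143,0,1],[0,0,0.143,0,1],[0,0,0.143,0,1],[0,0,0.143,0,1]]
  ],
  "squeeze": 100
}}

```text
clock: 2.5
position: [0.5924, 0.1806, 0.0883]
ee_rot: [0.002, 0.233, 0.972, 0.001]
contact_force: [-0.5, 2.1, 6.3]
width: 0.018
gripper_force: 97.4
```

Call:
{"name": "move_arm", "arguments": {
  "deltas": [
    [[0,0,-0.01,0,1],[0,0,-0.02,0,1],[0,0,-0.04,0,1],[0,0,-0.06,0,1],[0,0,-0.08,0,1],[0,0,-0.1,0,1],[0,0,-0.12,0,1],[0,0,-0.12,0,1],[0,0,-0.12,0,1]]
  ]
}}

```text
clock: 3.4
position: [0.5905, 0.1796, 0.1822]
ee_rot: [-0.0, 0.233, 0.972, -0.0]
contact_force: [0.1, 0.0, -3.6]
width: 0.0178
gripper_force: 97.7
```

```bash
python3 - <<'E'
from h import *
s=manip.get_state();print(np.round(s["position"],4),np.round(s["ee_rot"],4),np.round(s["contact_force"],2),np.round(s["moment"],3),s["width"])
a=manip.get_image("side")[:,:,::-1];b=manip.get_image("top")[:,:,::-1]
x=np.array(s["position"])
nose=x+[0,0,-.082];print(proj("side",nose),proj("side",x),proj("top",nose))
u,v=proj("side",nose).astype(int);c=a[v-50:v+25,u-50:u+50];u,v=proj("top",nose).astype(int);d=b[v-37:v+38,u-50:u+50]
cv2.imwrite("pics/lift.png",np.vstack([cv2.resize(q,(533,300),interpolation=2) if 0 else cv2.resize(q,(400,300),interpolation=2) for q in(c,d)]))
cv2.imwrite("pics/side_l.png",a)
E
```

```text
[0.5905 0.1796 0.1822] [-4.000e-04  2.333e-01  9.724e-01 -3.000e-04] [ 0.1   0.   -3.56] [ 0.025  0.01  -0.02 ] 0.017776783492035583
[314.99573576 241.15720301] [315.02785446 214.65452154] [237.19503427 187.01138556]
```

View pics/lift.png

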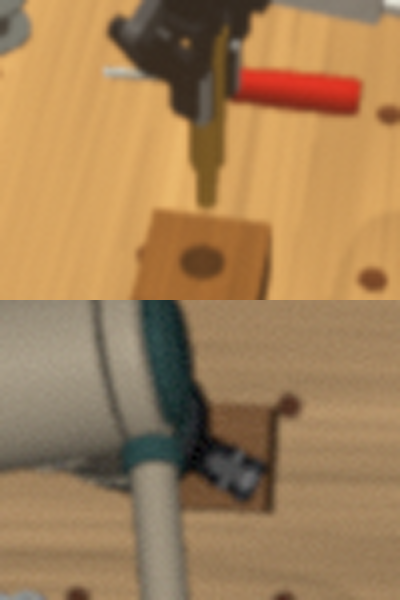

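The drift hangs upright under the TCP. Its nose appears at side crop (206,205), which is pixel (315.1,241.8). The prediction for a nose 82 mm below the TCP was (315.0,241.2), so it sits about 83 mm below. The stand hole is clear at side pixel (314.1,256.1). Next I'll go over to the cup.

Call:
{"name": "move_arm", "arguments": {
  "deltas": [
    [[-0.1021,-0.38,0,0,1],[-0.1021,-0.38,0,0,1],[-0.1021,-0.38,0,0,1],[-0.1021,-0.38,0,0,1],[-0.1021,-0.38,0,0,1],[-0.1021,-0.38,0,0,1],[-0.1021,-0.38,0,0,1],[-0.1021,-0.38,0,0,1],[-0.1021,-0.38,0.01,0,1],[-0.1021,-0.38,0.015,0,1],[-0.1021,-0.38,0.015,0,1]]
  ]
}}

```text
clock: 4.6
position: [0.5253, -0.1262, 0.1691]
ee_rot: [-0.001, 0.232, 0.973, 0.0]
contact_force: [0.2, -0.5, -3.7]
width: 0.0177
gripper_force: 98.6
```

```bash
python3 - <<'E'
from h import *
s=manip.get_state();print(np.round(s["position"],4),np.round(s["ee_rot"],4),np.round(s["contact_force"],2))
print("hole",onplane("side",(314.1,256.1),.05))
a=manip.get_image("side")[:,:,::-1]
x=np.array(s["position"]);nose=x+[0,0,-.083];u,v=proj("side",nose);print(u,v)
u,v=int(u),int(v)
cv2.imwrite("pics/cup1.png",cv2.resize(a[v-30:v+30,u-40:u+40],(800,600),interpolation=2))
E
```

```text
[ 0.5253 -0.1262  0.1691] [-1.500e-03  2.322e-01  9.727e-01  5.000e-04] [ 0.15 -0.51 -3.72]
hole [0.59244905 0.18016944 0.05      ]
355.1440587789628 163.79977000677854
```

View pics/cup1.png

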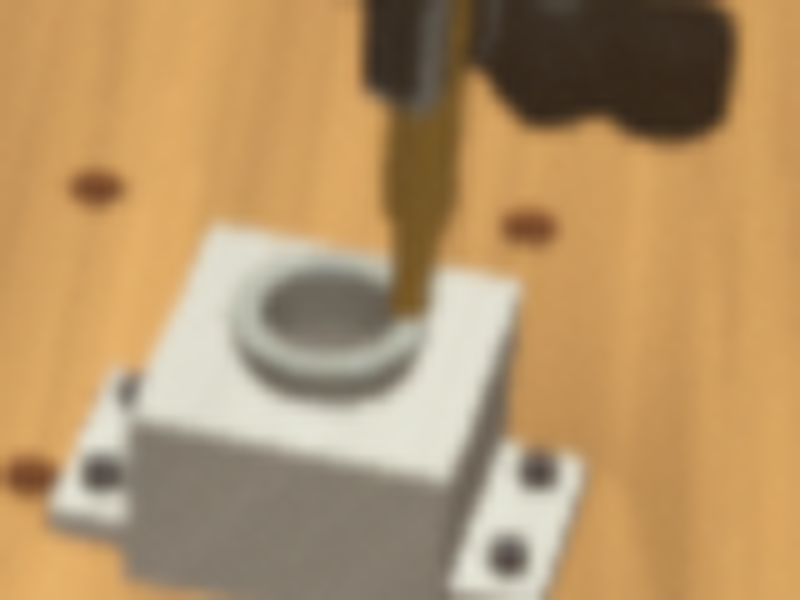

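The nose is at crop (408,312), right where predicted (406,313), over the robot-side part of the flange. The ring is centred near (329,318). First tap: descend at 10 mm/s.

Call:
{"name": "move_arm", "arguments": {
  "deltas": [
    [[0,0,0.005,0,1],[0,0,0.008,0,1],[0,0,0.0095,0,1],[0,0,0.0105,0,1],[0,0,0.0115,0,1],[0,0,0.0125,0,1],[0,0,0.0135,0,1],[0,0,0.0145,0,1]]
  ]
}}

```text
clock: 5.45
position: [0.5259, -0.1282, 0.1589]
ee_rot: [0.0, 0.233, 0.972, 0.0]
contact_force: [-0.2, -0.7, -3.8]
width: 0.0179
gripper_force: 98.7
```

Call:
{"name": "move_arm", "arguments": {
  "deltas": [
    [[0,0,0.001,0,1],[0,0,0.002,0,1],[0,0,0.003,0,1],[0,0,0.004,0,1]]
  ]
}}

```text
clock: 5.85
position: [0.5261, -0.1282, 0.1566]
ee_rot: [0.0, 0.233, 0.972, -0.0]
contact_force: [-1.7, 0.1, 5.8]
width: 0.0182
gripper_force: 99.5
```

Call:
{"name": "move_arm", "arguments": {
  "deltas": [
    [[0,0,-0.008,0,1],[-0.0575,0,-0.008,0,1],[-0.0575,0,-0.008,0,1],[-0.0575,0,-0.007,0,1],[-0.0575,0,-0.005,0,1],[-0.0575,0,-0.004,0,1],[-0.0575,0,-0.003,0,1],[-0.0575,0,-0.002,0,1],[-0.0575,0,-0.001,0,1],[-0.0575,0,0,0,1]]
  ]
}}

```text
clock: 6.85
position: [0.567, -0.1489, 0.1563]
ee_rot: [0.0, 0.233, 0.972, 0.0]
contact_force: [-0.5, 0.7, 2.1]
width: 0.0174
gripper_force: 99.1
```

Call:
{"name": "move_arm", "arguments": {
  "deltas": [
    [[0,0,-0.008,0,1],[0.02875,0.02875,-0.008,0,1],[0.02875,0.02875,-0.008,0,1],[0.02875,0.02875,-0.006,0,1],[0.02875,0.02875,-0.004,0,1],[0.02875,0.02875,-0.003,0,1],[0.02875,0.02875,-0.002,0,1],[0.02875,0.02875,-0.001,0,1],[0.02875,0.02875,0,0,1]]
  ]
}}

```text
clock: 7.75
position: [0.557, -0.1184, 0.1559]
ee_rot: [0.0, 0.233, 0.972, -0.0]
contact_force: [-0.6, 0.9, 0.4]
width: 0.0178
gripper_force: 99.1
```

Call:
{"name": "move_arm", "arguments": {
  "deltas": [
    [[0,0,-0.008,0,1],[0,-0.0575,-0.008,0,1],[0,-0.0575,-0.008,0,1],[0,-0.0575,-0.006,0,1],[0,-0.0575,-0.004,0,1],[0,-0.0575,-0.003,0,1],[0,-0.0575,-0.002,0,1],[0,-0.0575,-0.001,0,1],[0,-0.0575,0,0,1],[0,-0.0575,0,0,1]]
  ]
}}

```text
clock: 8.75
position: [0.5362, -0.1586, 0.1561]
ee_rot: [0.0, 0.233, 0.972, 0.0]
contact_force: [-1.0, 0.0, -0.4]
width: 0.0181
gripper_force: 99.8
```

```bash
python3 - <<'E'
from h import *
s=manip.get_state();print(s["clock"],np.round(s["position"],4),np.round(s["ee_rot"],4),np.round(s["contact_force"],2))
a=manip.get_image("side")[:,:,::-1];u,v=347,170
cv2.imwrite("pics/cup2.png",cv2.resize(a[v-30:v+30,u-40:u+40],(800,600),interpolation=2))
E
```

```text
8.75 [ 0.5362 -0.1586  0.1561] [3.000e-04 2.331e-01 9.724e-01 3.000e-04] [-0.99  0.   -0.39]
```

View pics/cup2.png

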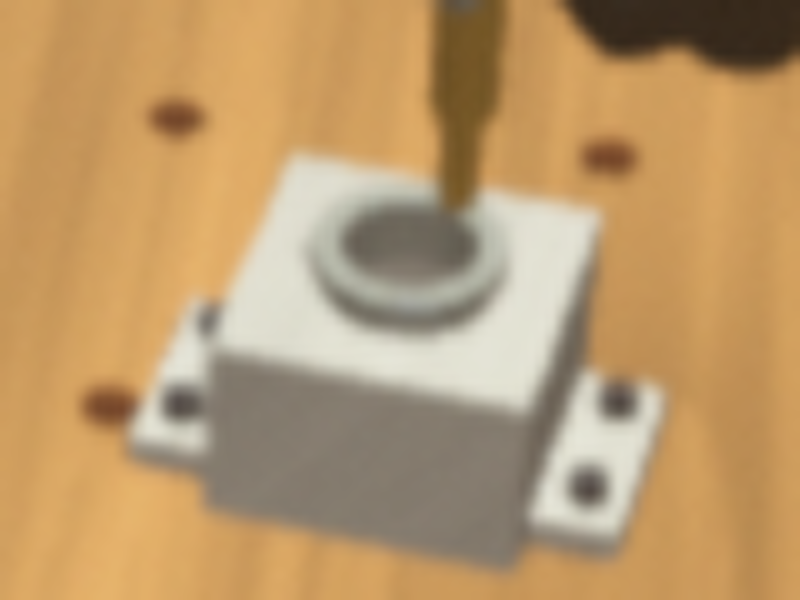

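The nose rests on the flange at crop (458,205), and all four points touch at TCP z of about 0.156. The cup now looks level, with its ring centred near (408,248). Next is a round of taps, each 1.6 mm lower.

Call:
{"name": "move_arm", "arguments": {
  "deltas": [
    [[0,0,-0.008,0,1],[0.02875,0.02875,-0.008,0,1],[0.02875,0.02875,-0.006,0,1],[0.02875,0.02875,-0.003,0,1],[0.02875,0.02875,-0.001,0,1],[0.02875,0.02875,0,0,1],[0.02875,0.02875,0.001,0,1],[0.02875,0.02875,0.002,0,1],[0.02875,0.02875,0.002,0,1]]
  ]
}}

```text
clock: 9.7
position: [0.5262, -0.1286, 0.1546]
ee_rot: [0.001, 0.233, 0.972, -0.0]
contact_force: [-1.8, 0.2, 0.6]
width: 0.0178
gripper_force: 100.1
```

Call:
{"name": "move_arm", "arguments": {
  "deltas": [
    [[0,0,-0.008,0,1],[-0.0575,0,-0.008,0,1],[-0.0575,0,-0.008,0,1],[-0.0575,0,-0.005,0,1],[-0.0575,0,-0.003,0,1],[-0.0575,0,-0.002,0,1],[-0.0575,0,-0.001,0,1],[-0.0575,0,0,0,1],[-0.0575,0,0,0,1]]
  ]
}}

```text
clock: 10.6
position: [0.5663, -0.1486, 0.1545]
ee_rot: [-0.0, 0.233, 0.972, 0.0]
contact_force: [-1.2, 1.0, 0.2]
width: 0.0181
gripper_force: 100.0
```

Call:
{"name": "move_arm", "arguments": {
  "deltas": [
    [[0,0,-0.008,0,1],[0.02875,0.02875,-0.008,0,1],[0.02875,0.02875,-0.006,0,1],[0.02875,0.02875,-0.005,0,1],[0.02875,0.02875,-0.003,0,1],[0.02875,0.02875,-0.002,0,1],[0.02875,0.02875,-0.001,0,1],[0.02875,0.02875,0,0,1],[0.02875,0.02875,0,0,1]]
  ]
}}

```text
clock: 11.5
position: [0.5571, -0.1185, 0.1543]
ee_rot: [0.0, 0.233, 0.972, -0.0]
contact_force: [-0.7, -0.7, -2.5]
width: 0.0179
gripper_force: 99.7
```

Call:
{"name": "move_arm", "arguments": {
  "deltas": [
    [[0,0,-0.008,0,1],[0,-0.0575,-0.008,0,1],[0,-0.0575,-0.008,0,1],[0,-0.0575,-0.005,0,1],[0,-0.0575,-0.003,0,1],[0,-0.0575,-0.002,0,1],[0,-0.0575,-0.001,0,1],[0,-0.0575,0,0,1],[0,-0.0575,0,0,1]]
  ]
}}

```text
clock: 12.4
position: [0.5362, -0.1585, 0.1543]
ee_rot: [0.0, 0.233, 0.972, 0.0]
contact_force: [-0.5, 0.5, -2.2]
width: 0.0178
gripper_force: 100.0
```

Call:
{"name": "move_arm", "arguments": {
  "deltas": [
    [[0,0,-0.008,0,1],[0.02875,0.02875,-0.008,0,1],[0.02875,0.02875,-0.006,0,1],[0.02875,0.02875,-0.003,0,1],[0.02875,0.02875,-0.001,0,1],[0.02875,0.02875,0,0,1],[0.02875,0.02875,0.001,0,1],[0.02875,0.02875,0.002,0,1],[0.02875,0.02875,0.002,0,1]]
  ]
}}

```text
clock: 13.3
position: [0.5262, -0.1286, 0.153]
ee_rot: [0.001, 0.233, 0.972, -0.0]
contact_force: [-0.4, -0.1, 1.4]
width: 0.0178
gripper_force: 100.5
```

Call:
{"name": "move_arm", "arguments": {
  "deltas": [
    [[0,0,-0.008,0,1],[-0.0575,0,-0.008,0,1],[-0.0575,0,-0.008,0,1],[-0.0575,0,-0.005,0,1],[-0.0575,0,-0.003,0,1],[-0.0575,0,-0.002,0,1],[-0.0575,0,-0.001,0,1],[-0.0575,0,0,0,1],[-0.0575,0,0,0,1]]
  ]
}}

```text
clock: 14.2
position: [0.5664, -0.1486, 0.153]
ee_rot: [-0.0, 0.233, 0.972, 0.0]
contact_force: [-1.4, 0.7, 0.5]
width: 0.0182
gripper_force: 100.5
```

Call:
{"name": "move_arm", "arguments": {
  "deltas": [
    [[0,0,-0.008,0,1],[0.02875,0.02875,-0.008,0,1],[0.02875,0.02875,-0.006,0,1],[0.02875,0.02875,-0.005,0,1],[0.02875,0.02875,-0.003,0,1],[0.02875,0.02875,-0.002,0,1],[0.02875,0.02875,-0.001,0,1],[0.02875,0.02875,0,0,1],[0.02875,0.02875,0,0,1]]
  ]
}}

```text
clock: 15.1
position: [0.5571, -0.1185, 0.1527]
ee_rot: [0.0, 0.233, 0.972, -0.0]
contact_force: [0.1, -1.1, -2.3]
width: 0.0179
gripper_force: 100.1
```

Call:
{"name": "move_arm", "arguments": {
  "deltas": [
    [[0,0,-0.008,0,1],[0,-0.0575,-0.008,0,1],[0,-0.0575,-0.008,0,1],[0,-0.0575,-0.005,0,1],[0,-0.0575,-0.003,0,1],[0,-0.0575,-0.002,0,1],[0,-0.0575,-0.001,0,1],[0,-0.0575,0,0,1],[0,-0.0575,0,0,1]]
  ]
}}

```text
clock: 16.0
position: [0.5362, -0.1585, 0.1527]
ee_rot: [0.0, 0.233, 0.972, 0.0]
contact_force: [-0.2, 0.9, -2.5]
width: 0.0179
gripper_force: 100.3
```

Two more rounds like this, now watching for the stop.

Call:
{"name": "move_arm", "arguments": {
  "deltas": [
    [[0,0,-0.008,0,1],[0.02875,0.02875,-0.008,0,1],[0.02875,0.02875,-0.006,0,1],[0.02875,0.02875,-0.003,0,1],[0.02875,0.02875,-0.001,0,1],[0.02875,0.02875,0,0,1],[0.02875,0.02875,0.001,0,1],[0.02875,0.02875,0.002,0,1],[0.02875,0.02875,0.002,0,1]]
  ]
}}

```text
clock: 16.9
position: [0.5262, -0.1286, 0.1514]
ee_rot: [0.0, 0.233, 0.972, -0.0]
contact_force: [-0.8, -0.5, 0.8]
width: 0.0179
gripper_force: 100.8
```

Call:
{"name": "move_arm", "arguments": {
  "deltas": [
    [[0,0,-0.008,0,1],[-0.0575,0,-0.008,0,1],[-0.0575,0,-0.008,0,1],[-0.0575,0,-0.005,0,1],[-0.0575,0,-0.003,0,1],[-0.0575,0,-0.002,0,1],[-0.0575,0,-0.001,0,1],[-0.0575,0,0,0,1],[-0.0575,0,0,0,1]]
  ]
}}

```text
clock: 17.8
position: [0.5664, -0.1486, 0.1514]
ee_rot: [-0.0, 0.233, 0.972, 0.0]
contact_force: [-0.6, 0.3, 0.4]
width: 0.0178
gripper_force: 100.8
```

Call:
{"name": "move_arm", "arguments": {
  "deltas": [
    [[0,0,-0.008,0,1],[0.02875,0.02875,-0.008,0,1],[0.02875,0.02875,-0.006,0,1],[0.02875,0.02875,-0.005,0,1],[0.02875,0.02875,-0.003,0,1],[0.02875,0.02875,-0.002,0,1],[0.02875,0.02875,-0.001,0,1],[0.02875,0.02875,0,0,1],[0.02875,0.02875,0,0,1]]
  ]
}}

```text
clock: 18.7
position: [0.5571, -0.1184, 0.1511]
ee_rot: [0.0, 0.233, 0.972, -0.0]
contact_force: [0.0, -0.5, -1.9]
width: 0.0177
gripper_force: 100.4
```

Call:
{"name": "move_arm", "arguments": {
  "deltas": [
    [[0,0,-0.008,0,1],[0,-0.0575,-0.008,0,1],[0,-0.0575,-0.008,0,1],[0,-0.0575,-0.005,0,1],[0,-0.0575,-0.003,0,1],[0,-0.0575,-0.002,0,1],[0,-0.0575,-0.001,0,1],[0,-0.0575,0,0,1],[0,-0.0575,0,0,1]]
  ]
}}

```text
clock: 19.6
position: [0.5362, -0.1585, 0.151]
ee_rot: [0.0, 0.233, 0.972, 0.0]
contact_force: [0.0, 0.6, -2.4]
width: 0.0179
gripper_force: 100.5
```

Call:
{"name": "move_arm", "arguments": {
  "deltas": [
    [[0,0,-0.008,0,1],[0.02875,0.02875,-0.008,0,1],[0.02875,0.02875,-0.006,0,1],[0.02875,0.02875,-0.003,0,1],[0.02875,0.02875,-0.001,0,1],[0.02875,0.02875,0,0,1],[0.02875,0.02875,0.001,0,1],[0.02875,0.02875,0.0015,0,1],[0.02875,0.02875,0.0015,0,1]]
  ]
}}

```text
clock: 20.5
position: [0.5262, -0.1286, 0.1501]
ee_rot: [0.0, 0.233, 0.972, -0.0]
contact_force: [-1.0, -0.8, 1.2]
width: 0.0174
gripper_force: 100.8
```

Call:
{"name": "move_arm", "arguments": {
  "deltas": [
    [[0,0,-0.008,0,1],[-0.0575,0,-0.008,0,1],[-0.0575,0,-0.008,0,1],[-0.0575,0,-0.005,0,1],[-0.0575,0,-0.003,0,1],[-0.0575,0,-0.002,0,1],[-0.0575,0,-0.001,0,1],[-0.0575,0,0,0,1],[-0.0575,0,0,0,1]]
  ]
}}

```text
clock: 21.4
position: [0.5664, -0.1486, 0.1501]
ee_rot: [-0.0, 0.233, 0.972, 0.0]
contact_force: [-0.7, 0.4, 0.1]
width: 0.0177
gripper_force: 100.9
```

Call:
{"name": "move_arm", "arguments": {
  "deltas": [
    [[0,0,-0.008,0,1],[0.02875,0.02875,-0.008,0,1],[0.02875,0.02875,-0.006,0,1],[0.02875,0.02875,-0.005,0,1],[0.02875,0.02875,-0.003,0,1],[0.02875,0.02875,-0.002,0,1],[0.02875,0.02875,-0.001,0,1],[0.02875,0.02875,0,0,1],[0.02875,0.02875,0,0,1]]
  ]
}}

```text
clock: 22.3
position: [0.557, -0.1185, 0.1498]
ee_rot: [0.0, 0.233, 0.972, -0.0]
contact_force: [0.1, -0.3, -2.7]
width: 0.018
gripper_force: 100.6
```

Call:
{"name": "move_arm", "arguments": {
  "deltas": [
    [[0,0,-0.008,0,1],[0,-0.0575,-0.008,0,1],[0,-0.0575,-0.008,0,1],[0,-0.0575,-0.005,0,1],[0,-0.0575,-0.003,0,1],[0,-0.0575,-0.002,0,1],[0,-0.0575,-0.001,0,1],[0,-0.0575,0,0,1],[0,-0.0575,0,0,1]]
  ]
}}

```text
clock: 23.2
position: [0.5362, -0.1585, 0.1498]
ee_rot: [0.0, 0.233, 0.972, 0.0]
contact_force: [0.0, 0.6, -3.0]
width: 0.0174
gripper_force: 100.6
```

Call:
{"name": "move_arm", "arguments": {
  "deltas": [
    [[0,0,-0.008,0,1],[0.02875,0.02875,-0.008,0,1],[0.02875,0.02875,-0.006,0,1],[0.02875,0.02875,-0.003,0,1],[0.02875,0.02875,-0.001,0,1],[0.02875,0.02875,0,0,1],[0.02875,0.02875,0.001,0,1],[0.02875,0.02875,0.0015,0,1],[0.02875,0.02875,0.0015,0,1]]
  ]
}}

```text
clock: 24.1
position: [0.5263, -0.1286, 0.149]
ee_rot: [0.001, 0.233, 0.972, -0.0]
contact_force: [-1.4, 0.5, 1.9]
width: 0.0177
gripper_force: 101.1
```

Call:
{"name": "move_arm", "arguments": {
  "deltas": [
    [[0,0,-0.008,0,1],[-0.0575,0,-0.008,0,1],[-0.0575,0,-0.008,0,1],[-0.0575,0,-0.005,0,1],[-0.0575,0,-0.003,0,1],[-0.0575,0,-0.002,0,1],[-0.0575,0,-0.001,0,1],[-0.0575,0,0,0,1],[-0.0575,0,0,0,1]]
  ]
}}

```text
clock: 25.0
position: [0.5663, -0.1486, 0.149]
ee_rot: [-0.0, 0.233, 0.972, 0.0]
contact_force: [-2.0, 2.4, 1.6]
width: 0.0178
gripper_force: 101.0
```

Call:
{"name": "move_arm", "arguments": {
  "deltas": [
    [[0,0,-0.008,0,1],[0.02875,0.02875,-0.008,0,1],[0.02875,0.02875,-0.006,0,1],[0.02875,0.02875,-0.005,0,1],[0.02875,0.02875,-0.003,0,1],[0.02875,0.02875,-0.002,0,1],[0.02875,0.02875,-0.001,0,1],[0.02875,0.02875,0,0,1],[0.02875,0.02875,0,0,1]]
  ]
}}

```text
clock: 25.9
position: [0.5572, -0.1185, 0.149]
ee_rot: [0.0, 0.233, 0.972, -0.0]
contact_force: [-1.6, -1.5, 1.4]
width: 0.0177
gripper_force: 101.0
```

Call:
{"name": "move_arm", "arguments": {
  "deltas": [
    [[0,0,-0.008,0,1],[0,-0.0575,-0.008,0,1],[0,-0.0575,-0.008,0,1],[0,-0.0575,-0.005,0,1],[0,-0.0575,-0.003,0,1],[0,-0.0575,-0.002,0,1],[0,-0.0575,-0.001,0,1],[0,-0.0575,0,0,1],[0,-0.0575,0,0,1]]
  ]
}}

```text
clock: 26.8
position: [0.5362, -0.1585, 0.149]
ee_rot: [0.0, 0.233, 0.972, 0.0]
contact_force: [-0.7, 1.1, 1.5]
width: 0.0178
gripper_force: 101.1
```

All four points now resist at 0.149, which is probably the stop. I'll push a little further here to check.

Call:
{"name": "move_arm", "arguments": {
  "deltas": [
    [[0,0,0.0005,0,1],[0,0,0.001,0,1],[0,0,0.001,0,1]]
  ]
}}

```text
clock: 27.1
position: [0.5363, -0.1587, 0.1488]
ee_rot: [0.001, 0.233, 0.972, 0.0]
contact_force: [-2.6, 1.4, 6.3]
width: 0.0176
gripper_force: 101.7
```

Call:
{"name": "move_arm", "arguments": {
  "deltas": [
    [[0,0,0.0005,0,1],[0,0,0.001,0,1],[0,0,0.001,0,1],[0,0,0.001,0,1]]
  ]
}}

```text
clock: 27.5
position: [0.5364, -0.1587, 0.1487]
ee_rot: [0.001, 0.233, 0.972, 0.0]
contact_force: [-2.5, 2.7, 9.8]
width: 0.0179
gripper_force: 102.1
```

Call:
{"name": "move_arm", "arguments": {
  "deltas": [
    [[0,0,-0.01,0,1],[0.02875,0.02875,-0.01,0,1],[0.02875,0.02875,-0.008,0,1],[0.02875,0.02875,-0.005,0,1],[0.02875,0.02875,-0.003,0,1],[0.02875,0.02875,-0.002,0,1],[0.02875,0.02875,-0.001,0,1],[0.02875,0.02875,0,0,1],[0.02875,0.02875,0,0,1]]
  ]
}}

```text
clock: 28.4
position: [0.5265, -0.1288, 0.1487]
ee_rot: [0.001, 0.233, 0.972, -0.0]
contact_force: [-2.0, 0.8, 9.5]
width: 0.0179
gripper_force: 102.1
```

Call:
{"name": "move_arm", "arguments": {
  "deltas": [
    [[0,0,-0.01,0,1],[-0.0575,0,-0.01,0,1],[-0.0575,0,-0.008,0,1],[-0.0575,0,-0.005,0,1],[-0.0575,0,-0.003,0,1],[-0.0575,0,-0.002,0,1],[-0.0575,0,-0.001,0,1],[-0.0575,0,0,0,1],[-0.0575,0,0,0,1]]
  ]
}}

```text
clock: 29.3
position: [0.5668, -0.1491, 0.1488]
ee_rot: [0.001, 0.233, 0.972, -0.0]
contact_force: [-1.3, -0.6, 6.8]
width: 0.0177
gripper_force: 101.9
```

Call:
{"name": "move_arm", "arguments": {
  "deltas": [
    [[0,0,-0.01,0,1],[0.02875,0.02875,-0.01,0,1],[0.02875,0.02875,-0.008,0,1],[0.02875,0.02875,-0.005,0,1],[0.02875,0.02875,-0.003,0,1],[0.02875,0.02875,-0.002,0,1],[0.02875,0.02875,-0.001,0,1],[0.02875,0.02875,0,0,1],[0.02875,0.02875,0,0,1]]
  ]
}}

```text
clock: 30.2
position: [0.5572, -0.1183, 0.1487]
ee_rot: [0.001, 0.234, 0.972, 0.0]
contact_force: [-2.2, 1.7, 8.3]
width: 0.0177
gripper_force: 102.1
```

```bash
python3 - <<'E'
from h import *
s=manip.get_state();print(s["clock"],np.round(s["position"],4),np.round(s["ee_rot"],4),np.round(s["contact_force"],2))
a=manip.get_image("side")[:,:,::-1];u,v=347,170
cv2.imwrite("pics/cup3.png",cv2.resize(a[v-30:v+30,u-40:u+40],(800,600),interpolation=2))
E
```

```text
30.2 [ 0.5572 -0.1183  0.1487] [6.000e-04 2.335e-01 9.724e-01 2.000e-04] [-2.22  1.68  8.28]
```

View pics/cup3.png

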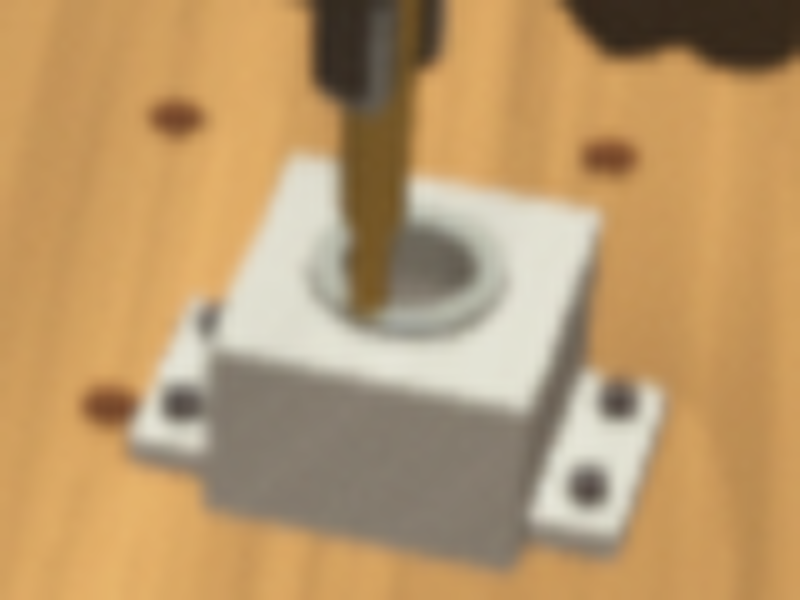

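The flange now sits low on the housing with only its own thickness visible (ring centre about (408,272)). The nose is on it at (368,310), and all four points are equal at 0.1487. Now the final press to about 20 N net; the sensor carries about -3.6 N of drift weight.

Call:
{"name": "move_arm", "arguments": {
  "deltas": [
    [[0,0,0.0005,0,1],[0,0,0.001,0,1],[0,0,0.0014,0,1],[0,0,0.0014,0,1],[0,0,0.0014,0,1]]
  ]
}}

```text
clock: 30.75
position: [0.5573, -0.1183, 0.1485]
ee_rot: [0.001, 0.233, 0.972, 0.0]
contact_force: [-2.3, 2.4, 12.4]
width: 0.0177
gripper_force: 102.4
```

Call:
{"name": "move_arm", "arguments": {
  "deltas": [
    [[0,0,0.0004,0,1],[0,0,0.0008,0,1],[0,0,0.001,0,1],[0,0,0.001,0,1],[0,0,0.001,0,1],[0,0,0.001,0,1]]
  ]
}}

```text
clock: 31.35
position: [0.5574, -0.1184, 0.1484]
ee_rot: [0.001, 0.233, 0.972, 0.0]
contact_force: [-3.8, 1.9, 17.0]
width: 0.0176
gripper_force: 102.7
```

Net 20.5 N on the stop. I'll hold it briefly, lift, and return to the stand.

Call:
{"name": "move_arm", "arguments": {
  "deltas": [
    [[0,0,0,0,1],[0,0,0,0,1],[0,0,0,0,1],[0,0,0,0,1],[0,0,-0.006,0,1],[0,0,-0.03,0,1],[0,0,-0.055,0,1],[0,0,-0.055,0,1]]
  ]
}}

```text
clock: 32.15
position: [0.5589, -0.1191, 0.191]
ee_rot: [0.003, 0.233, 0.972, -0.0]
contact_force: [2.4, -0.4, -3.2]
width: 0.0177
gripper_force: 100.7
```

Call:
{"name": "move_arm", "arguments": {
  "deltas": [
    [[0.1311,0.3511,0,0,1],[0.1311,0.3511,0,0,1],[0.1311,0.3511,0,0,1],[0.1311,0.3511,0,0,1],[0.1311,0.3511,0,0,1],[0.1311,0.3511,0,0,1],[0.1311,0.3511,0,0,1],[0.1311,0.3511,0,0,1],[0.1311,0.3511,0,0,1],[0.1311,0.3511,0,0,1],[0.1311,0.3511,0,0,1]]
  ]
}}

```text
clock: 33.25
position: [0.5908, 0.1784, 0.1889]
ee_rot: [-0.0, 0.234, 0.972, -0.0]
contact_force: [0.4, 0.5, -3.4]
width: 0.0179
gripper_force: 100.8
```

```bash
python3 - <<'E'
from h import *
s=manip.get_state();print(s["clock"],np.round(s["position"],4),np.round(s["ee_rot"],4),np.round(s["contact_force"],2))
a=manip.get_image("side")[:,:,::-1]
x=np.array(s["position"]);print(proj("side",x+[0,0,-.0827]))
c=cv2.resize(a[200:275,275:375],(400,300),interpolation=2);d=cv2.resize(a[140:200,307:387],(400,300),interpolation=2)
cv2.imwrite("pics/back.png",np.vstack([c,d]))
E
```

```text
33.25 [0.5908 0.1784 0.1889] [-1.000e-04  2.342e-01  9.722e-01 -1.000e-04] [ 0.4   0.48 -3.41]
[314.93147423 238.91546173]
```

View pics/back.png

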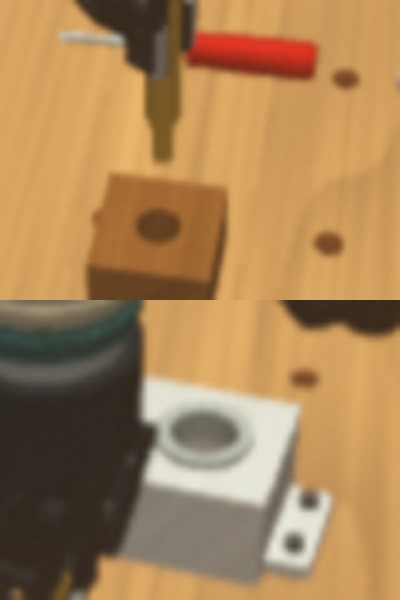

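The nose is at crop (162,159), as predicted, and the drift is straight. The hole at (158,226) lies directly under it, and the cup is seated at lower crop (205,432). I'll lower the drift into the stand.

Call:
{"name": "move_arm", "arguments": {
  "deltas": [
    [[0,0,0.02,0,1],[0,0,0.035,0,1],[0,0,0.045,0,1],[0,0,0.06,0,1],[0,0,0.075,0,1],[0,0,0.09,0,1],[0,0,0.105,0,1],[0,0,0.115,0,1],[0,0,0.119,0,1],[0,0,0.121,0,1],[0,0,0.122,0,1]]
  ]
}}

```text
clock: 34.4
position: [0.5909, 0.1799, 0.0915]
ee_rot: [0.0, 0.233, 0.972, 0.0]
contact_force: [-0.2, -0.3, -3.4]
width: 0.0179
gripper_force: 100.7
```

Free so far, with the nose at about 9 mm and the floor at 5 mm.

Call:
{"name": "move_arm", "arguments": {
  "deltas": [
    [[0,0,0.001,0,1],[0,0,0.002,0,1],[0,0,0.003,0,1],[0,0,0.004,0,1],[0,0,0.0045,0,1],[0,0,0.0045,0,1]]
  ]
}}

```text
clock: 35.0
position: [0.5909, 0.1799, 0.0884]
ee_rot: [0.0, 0.233, 0.972, 0.0]
contact_force: [-1.0, -1.0, 0.5]
width: 0.0176
gripper_force: 101.1
```

Touched down. I'll open the gripper and withdraw straight up.

Call:
{"name": "move_arm", "arguments": {
  "deltas": [
    [[0,0,0,0,0.4],[0,0,0,0,0],[0,0,0,0,-0.5],[0,0,0,0,-1],[0,0,0,0,-1],[0,0,0,0,-1],[0,0,-0.03,0,-1],[0,0,-0.08,0,-1],[0,0,-0.13,0,-1],[0,0,-0.18,0,-1],[0,0,-0.2,0,-1],[0,0,-0.2,0,-1]]
  ]
}}

```text
clock: 36.2
position: [0.5924, 0.1802, 0.2513]
ee_rot: [0.003, 0.233, 0.972, 0.001]
contact_force: [0.3, -0.4, 0.4]
width: 0.0852
gripper_force: 0.0
```

Call:
{"name": "move_arm", "arguments": {
  "deltas": [
    [[0.1,0,0,0,-1],[0.2,0,0,0,-1],[0.2,0,0,0,-1],[0.2,0,0,0,-1],[0.2,0,0,0,-1],[0.2,0,0,0,-1]]
  ]
}}

```text
clock: 36.8
position: [0.4489, 0.2521, 0.2471]
ee_rot: [0.0, 0.233, 0.972, -0.0]
contact_force: [-0.3, 0.3, -0.9]
width: 0.0854
gripper_force: 0.0
```

```bash
python3 - <<'E'
from h import *
s=manip.get_state();print(s["clock"],np.round(s["position"],4),np.round(s["contact_force"],2),s["width"])
a=manip.get_image("side")[:,:,::-1];b=manip.get_image("top")[:,:,::-1]
cv2.imwrite("pics/end.png",np.vstack([np.hstack([cv2.resize(q,(400,300),interpolation=2) for q in(a[215:275,275:355],b[160:220,205:285])]),np.hstack([cv2.resize(q,(400,300),interpolation=2) for q in(a[140:200,307:387],b[178:238,320:400])])]))
E
```

```text
36.8 [0.4489 0.2521 0.2471] [-0.25  0.32 -0.85] 0.08538037993973387
```

View pics/end.png

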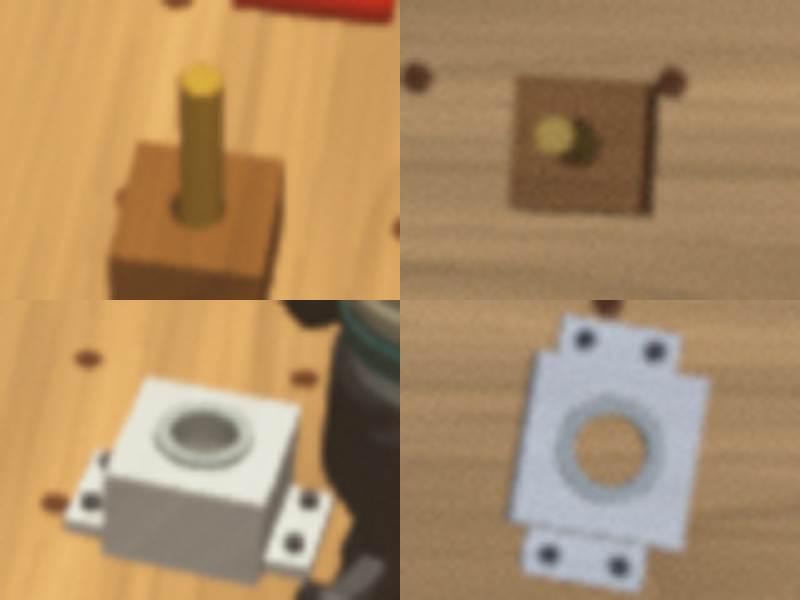

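The drift stands upright in its stand (top disc at side crop (202,80), top crop (556,135)). The cup sits flat on the housing at (203,434), and the gripper is clear.

```bash
python3 -c "
from rig import manip;print(manip.sign_off())"
```

```text
the job is handed in; nothing more can be done
None
```

The cup was tapped down square onto its stop, pressed there with about 20 N, the drift was stood back upright in its stand, and the job was handed in at about 37 s.

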